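# Press a bottle stand together in the fume hood

### The job

Build the bottle stand on the deck plate. Set the riser block loosely on the deck's two studs, let go of it, and then press it down until it is fully home; next set the flat-topped bottle rest loosely on the riser's studs between its end tabs, let go, and press it down until the tabs have snapped over its ends. Leave the bottles and glassware around it where they stand.

Things in the scene. Friction and masses are not known exactly. Their poses are not given: they have to be found in the camera images.
- deck_top (a point): Centre of the upper face of the deck, a fixed grey plastic plate 190 x 90 mm, 14 mm thick. x runs along the 190 mm length, z up; same turned half round. Two round studs (30 mm diameter, 20 mm high, the top 8 mm tapering to 18 mm) stand at x = +38 and -38 mm; the outer side of each has a sprung steel catch sticking out, centred 10 mm above the plate.
- deck_stud (a point): Centre of the top of the deck's stud at x = +38 mm. A riser set on the studs rests on their catches, its underside about 12 mm above the plate; about 8 to 18 N pressed on the middle of its top drives it past them, often one end after the other, and its underside then lies on the plate and is held there. Axes as the deck's.
- riser_mid (a point): Centre of the body of the riser, a loose grey plastic block 144 mm long (x axis) x 50 wide (y) x 45 high (z up), 0.2 kg; this point is 22.5 mm above its underside. Two sockets underneath fit the deck's studs with 2 mm play all round. Grasp it by its 50 mm width. Same turned half round.
- riser_top (a point): Centre of the riser's flat top, 22.5 mm above riser_mid. Two studs like the deck's, without catches (20 mm high), stand on it at x = +38 and -38 mm; 46 mm of flat top lies between them, where it can be pressed. A sprung upright tab 24 mm wide stands outside each end, at x = +79 and -79 mm, reaching 21 mm above this top, its nose pointing inward.
- rest_mid (a point): Centre of the bottle rest, a loose grey plastic block 144 mm long (x axis) x 50 wide (y) x 34 high (z up), 0.17 kg; this point is 17 mm above its underside. Flat top with two thin black rubber discs, no studs; two sockets underneath fit the riser's studs with 2 mm play all round; a low ridge across each end. Grasp it by its 50 mm width. Same turned half round.
- rest_top (a point): Centre of the rest's flat top, 17 mm above rest_mid. Set on the riser, the rest is held up by the tabs' noses, its underside about 12 mm above the riser's flat top; about 8 to 18 N pressed here springs the tabs outward, often one after the other, until they catch over its end ridges, and its underside then lies on the riser's flat top.
- amber: Small amber bottle with a black cap, 60 mm diameter, 110 mm high, standing; origin at the centre of its underside. Leave alone.
- beaker: Glass beaker, 70 mm diameter, 85 mm high, standing; origin at the centre of its underside. Leave alone.
- jar: White jar, 64 mm diameter, 75 mm high, standing; origin at the centre of its underside. Leave alone.
There are look-alikes about, which are no part of the job. Leave any red look-alike of the part that bears rest_mid alone.

How it is judged:
By the outcome, as a careful person would: the job done as asked, in the order asked, and still so for the second after the job is handed in, with the robot touching nothing.
It also fails if it takes over 69 s, if anything falls off the work surface, if the arm or the gripper's body presses on something with over 40 N, if the wrist force passes 120 N, or if a joint passes its speed limit or range.

### The arm

A 6-joint arm with a two-finger parallel gripper is mounted at the origin on the work surface. World frame = base frame: x ahead of the robot, y to its left, z up, the work surface at z = 0. Lengths are in mm, angles in rad, forces in N, time in s.
With the tool pointing down it reaches from about 275 to 850 mm from the base axis. Payload 19 kg.
Tool frame: the origin (TCP) lies on the centre line of the jaws, within the pads' length; the fingertips stand bot.tips_ahead ahead of it and the grasp point (between the pads) lies 6 mm ahead of it (bot.tips_ahead is the distance from the TCP to the fingertips, in mm); y points along the fingers, x is the direction in which the jaws open and shut, and the axes are right-handed (so a half turn about y gives the same grasp; the last joint's range is limited). The gripper opens to 85 mm and grips with 20 to 120 N. Pads are 22 mm wide; open, the fingers measure 114 mm over their backs; the gripper's body (76 mm by 85 mm) begins 54 mm behind the grasp point. The pads swing forward as they close: fully open they stand 13 mm farther back than shut.
Start: joints at [-1.4, 0.15, 1.437, -0, 1.554, -0.134], TCP at [172.533, -548.473, 229.167] pointing down, gripper open.
Joint ranges: [-2.8, 2.8], [-0.68, 2.1], [0.12, 2.68], [-1.39, 4.53], [0.16, 2.79], [-2.81, 2.81]. Speed limits (rad/s): [1.89, 1.89, 2.22, 3.01, 3.01, 3.01].

### API

Orientations are given as a unit quaternion [w, x, y, z].
In Python, from plant import bot gives the robot as it stands. Calls block until the motion is done:
- bot.goto(position, orientation): joint-space move of the TCP to a pose.
- bot.move_l(position, feed=150, orientation=None): straight line of the TCP; orientation=None keeps the orientation; feed is the mean speed in mm/s.
- bot.set_joints(angles): joint-space move.
- bot.move_gripper(opening, effort=None): opening from 0.0 (shut) to 1.0 (fully open); effort is the grip in N (None keeps the last); returns when the fingers have stopped.
- bot.dwell(seconds).
- bot.ik(position, orientation): joint angles nearest the present ones, or None.
- bot.read_camera(name): name is "side" or "top"; returns a dict with "img" (384x512x3 uint8, blue, green, red), "fx", "fy", "cx", "cy" (pixels), "k1" (the pictures are not rectified: a ray, as slopes to the right and down, at radius r is drawn at 1 + k1 r^2 times it, then the intrinsics apply), "extrinsics" (4x4, takes a point from camera to world coordinates). Camera axes: x right, y up, looking along -z (the intrinsics and any distortion apply to the point x, -y, -z); pixel columns grow to the right and rows downward; lengths in mm; the calibration is good to about 2 mm. A picture is of the moment at which its call begins. There is no depth.
A pose or a line that the arm cannot do raises bot.Unreachable and nothing moves.
- bot.sign_off(): hands the job in, once; it reports no verdict.
Trained networks look in the newest picture that a camera, given by its name, has taken for a name from the list of things; names that differ only in an ending like _2 or _b are one class to them, and where a whole thing is asked for, a point or a joint stands for the part that bears it (a point fixed in the world has none). Each returns a list of dicts, best first, with "conf" (0 to 1); they miss things now and then, are a little off and sometimes report something else, mostly with a low value. They report only what shows in the picture. A call takes as long as a camera call. They do not tell look-alikes from the thing itself.
- bot.find_in(thing, camera): "box" ([left, top, right, bottom] in pixels, round what is visible of it).
- bot.masks_of(thing, camera): "region" (384x512 bool, what is visible of it) and "box" ([left, top, right, bottom] in pixels, round what is visible of it).
Readings, each from a call of its own:
- bot.read_time_s(): time.
- bot.read_q(): joint angles.
- bot.read_joint_velocities(): joint speeds.
- bot.read_joint_efforts(): joint torques, N m.
- bot.read_position(): TCP position.
- bot.read_tool_rot(): TCP orientation.
- bot.read_force(): force on the tool from outside, world axes, zero at the start.
- bot.read_torque(): the same for the moment, N m.
- bot.read_finger_gap(): opening from 0.0 (shut) to 1.0 (fully open).
Only numpy, scipy, OpenCV 4.12 (cv2) and the standard library are available. Lean on these libraries where they do the work, as an engineer would, in place of code of your own. Each camera call takes 0.05 s, during which the arm holds its last target.

## Working session

There is one attempt and no reset: what is moved stays moved. The work goes in short steps, each a Python script; the robot and the scene stay as the last script left them, time stands still between calls to the robot, and variables do not carry over. Pictures are saved under pics/ and viewed, and the job is handed in when it is done.

```bash
ls; mkdir -p pics; python3 - <<'E'
from plant import bot
import cv2
for c in ("top","side"):
    r=bot.read_camera(c); cv2.imwrite(f"pics/{c}0.png",r["img"])
    print(c,r["fx"],r["fy"],r["cx"],r["cy"],r["k1"],r["extrinsics"])
    for t in ("riser_mid","rest_mid","deck_top","amber","beaker","jar"):
        try: print(t,[(round(d["conf"],2),[round(float(v)) for v in d["box"]]) for d in bot.find_in(t,c)])
        except Exception as e: print(t,e)
print(bot.tips_ahead,bot.read_tool_rot(),bot.read_time_s())
E
```

```text
pics
top 441.2991437089059 441.2991437089059 259.34486841670497 197.58493787115395 -0.1410398072013513 [[-8.05769346e-03  9.96565563e-01 -8.24145159e-02  5.50753379e+02]
 [-9.99957271e-01 -7.65674798e-03  5.17988607e-03  7.59536370e+01]
 [ 4.53106889e-03  8.24527323e-02  9.96584676e-01  1.18707218e+03]
 [ 0.00000000e+00  0.00000000e+00  0.00000000e+00  1.00000000e+00]]
riser_mid [(0.82, [374, 191, 406, 253])]
rest_mid [(0.95, [153, 235, 199, 294]), (0.79, [81, 246, 139, 293])]
deck_top [(0.55, [268, 194, 328, 267])]
amber [(0.62, [291, 138, 319, 166]), (0.18, [208, 150, 233, 176])]
beaker [(0.61, [330, 143, 362, 173])]
jar [(0.93, [209, 152, 234, 173])]
side 357.9285815579142 357.9285815579142 258.274342506837 193.6226002074117 0.0060033953228581256 [[-6.59594456e-01  5.02962247e-01 -5.58537494e-01  3.05996007e+01]
 [-7.51592188e-01 -4.34779914e-01  4.96060087e-01  6.26222979e+02]
 [ 6.65861242e-03  7.46990900e-01  6.64800916e-01  7.96380262e+02]
 [ 0.00000000e+00  0.00000000e+00  0.00000000e+00  1.00000000e+00]]
riser_mid [(0.94, [327, 148, 370, 190])]
rest_mid [(0.7, [164, 287, 206, 357]), (0.56, [209, 257, 271, 297])]
deck_top [(0.57, [277, 179, 328, 232])]
amber [(0.93, [254, 150, 271, 179])]
beaker [(0.72, [279, 140, 300, 167])]
jar [(0.81, [204, 183, 228, 212]), (0.59, [278, 138, 302, 172]), (0.16, [326, 146, 369, 183])]
25.0 [ 0.57015882 -0.57007237  0.41833448 -0.41824953] 0.7
```

```bash
python3 - <<'E'
import cv2
a=cv2.imread("pics/top0.png")[120:320,60:440]; cv2.imwrite("pics/top0c.png",cv2.resize(a,None,fx=2.1,fy=2.1,interpolation=cv2.INTER_CUBIC))
a=cv2.imread("pics/side0.png")[120:370,130:400]; cv2.imwrite("pics/side0c.png",cv2.resize(a,None,fx=2.4,fy=2.4,interpolation=cv2.INTER_CUBIC))
E
```

```text
(no output)
```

View pics/top0c.png

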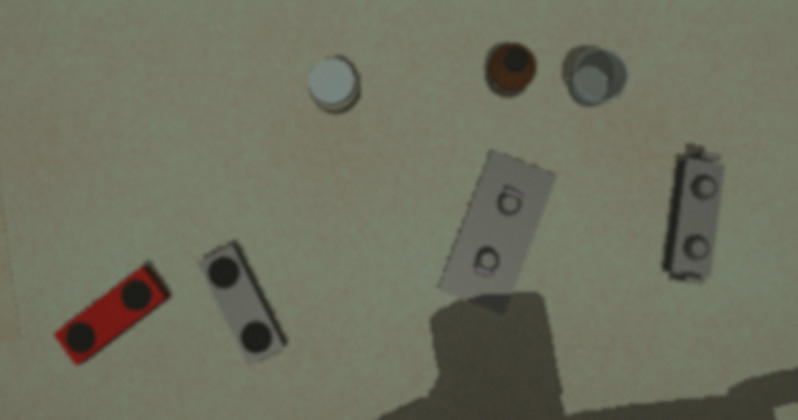

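View pics/side0c.png

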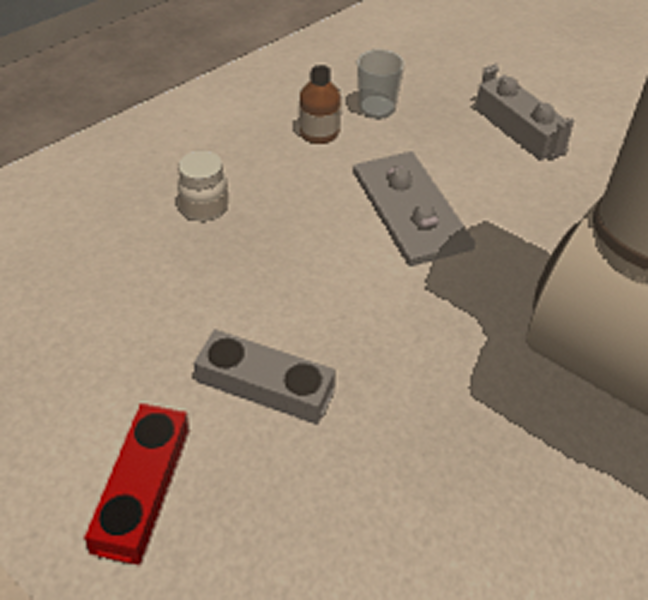

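The grey block at top-pixel (176,265) is the rest. The red one at (110,270) is the look-alike, so I'll leave it alone. The riser, with studs and tabs, is at (391,222), and the deck is at (298,230). The glassware stands at about y=160. Next I'll fit the poses from masks.

```bash
cat > h.py <<'E'
import numpy as np, cv2
from scipy.optimize import minimize
def proj(P,c):
    E=c["extrinsics"]; q=(np.asarray(P,float)-E[:3,3])@E[:3,:3]
    x=q[:,0]/-q[:,2]; y=-q[:,1]/-q[:,2]; s=1+c["k1"]*(x*x+y*y)
    return np.c_[c["fx"]*x*s+c["cx"],c["fy"]*y*s+c["cy"]]
def box(x0,x1,y0,y1,z0,z1): return np.array([[x,y,z] for x in(x0,x1) for y in(y0,y1) for z in(z0,z1)],float)
def cyl(x,y,z0,zm,z1,r0,r1):
    a=np.linspace(0,2*np.pi,17)[:-1]; f=lambda r,z:np.c_[x+r*np.cos(a),y+r*np.sin(a),0*a+z]
    return np.r_[f(r0,z0),f(r0,zm),f(r1,z1)]
MODEL={"riser_mid":[box(-72,72,-25,25,0,45),cyl(38,0,45,57,65,15,9),cyl(-38,0,45,57,65,15,9),box(76,82,-12,12,20,66),box(-82,-76,-12,12,20,66)],
"rest_mid":[box(-72,72,-25,25,0,34)],
"deck_top":[box(-95,95,-45,45,0,14),cyl(38,0,14,26,34,15,9),cyl(-38,0,14,26,34,15,9)]}
def tr(P,p,z=0):
    c,s=np.cos(p[2]),np.sin(p[2]); return np.c_[p[0]+c*P[:,0]-s*P[:,1],p[1]+s*P[:,0]+c*P[:,1],P[:,2]+z]
S=4
def sil(name,p,c,z=0):
    m=np.zeros((384*S,512*S),np.uint8)
    for P in MODEL[name]:
        u=proj(tr(P,p,z),c)
        h=cv2.convexHull(((u+.5)*S-.5).astype(np.float32))
        cv2.fillConvexPoly(m,np.round(h*16).astype(np.int32),255,shift=4)
    return cv2.resize(m,(512,384),interpolation=cv2.INTER_AREA)/255.
def fit(name,obs,p0,z=0):
    def cost(p): return sum(np.abs(sil(name,p,c,z)-m).sum()/m.sum() for m,c in obs)
    best=None
    for dy in(0,-.1,.1):
        r=minimize(cost,np.array(p0)+[0,0,dy],method="Nelder-Mead",options=dict(initial_simplex=np.array(p0)+[0,0,dy]+np.array([[0,0,0],[12,0,0],[0,12,0],[0,0,.15]]),xatol=.05,fatol=1e-5))
        if best is None or r.fun<best.fun: best=r
    return best.x,best.fun
def ray_z(px,c,z):
    x=(px[0]-c["cx"])/c["fx"]; y=(px[1]-c["cy"])/c["fy"]; u,v=x,y
    for _ in range(20): s=1+c["k1"]*(u*u+v*v); u,v=x/s,y/s
    d=c["extrinsics"][:3,:3]@np.array([u,-v,-1]); o=c["extrinsics"][:3,3]; return o+d*(z-o[2])/d[2]
E
cat > m0.py <<'E'
from plant import bot
from h import *
import pickle
out={}
cams={c:bot.read_camera(c) for c in("top","side")}
for t in("riser_mid","rest_mid","deck_top"):
    obs={}
    for c in cams:
        L=bot.masks_of(t,c)
        for d in L:
            col=cams[c]["img"][d["region"]].astype(float).mean(0)
            if col[2]>1.6*col[1]: continue
            obs[c]=d["region"].astype(float); print(t,c,d["conf"],col.round(),d["box"]); break
    out[t]=obs
pickle.dump((cams,out),open("m0.pkl","wb"))
for t,obs in out.items():
    m=obs.get("top"); 
    ys,xs=np.nonzero(m); pts=np.array([ray_z((x,y),cams["top"],25)[:2] for x,y in zip(xs,ys)])
    ctr=pts.mean(0); w,v=np.linalg.eigh(np.cov(pts.T)); a=np.arctan2(v[1,1],v[0,1])
    p0=[*ctr,a]
    for s in (["top","side"],["top"],["side"]):
        print(t,s,fit(t,[(obs[c],cams[c]) for c in s if c in obs],p0))
E
python3 m0.py
```

```text
riser_mid top 0.84 [70. 78. 76.] [375.0, 192.9, 406.9, 254.4]
riser_mid side 0.92 [81. 90. 99.] [328.2, 146.6, 369.2, 190.6]
rest_mid top 0.73 [66. 73. 72.] [153.3, 239.2, 197.9, 293.4]
rest_mid side 0.81 [80. 89. 98.] [210.7, 257.0, 272.4, 297.5]
deck_top top 0.87 [88. 97. 95.] [266.2, 192.8, 326.6, 269.0]
deck_top side 0.69 [ 98. 108. 117.] [280.9, 182.3, 328.6, 230.4]
riser_mid ['top', 'side'] (array([ 575.19976763, -279.15371409,    2.97589121]), np.float64(0.1452450504001313))
riser_mid ['top'] (array([ 575.41518796, -279.16344141,    2.97615994]), np.float64(0.07950141708600844))
riser_mid ['side'] (array([ 574.27960974, -278.55106788,    2.9786995 ]), np.float64(0.06451185829395786))
rest_mid ['top', 'side'] (array([472.44415989, 293.30223301,  -2.6751551 ]), np.float64(0.15452549050576211))
rest_mid ['top'] (array([471.88999991, 294.41409205,  -2.67641569]), np.float64(0.09614917197221164))
rest_mid ['side'] (array([473.83832107, 292.87484542,  -2.68577613]), np.float64(0.04400406504065041))
deck_top ['top', 'side'] (array([561.34995467, -29.51799469,   2.75824418]), np.float64(0.09418854158600694))
deck_top ['top'] (array([560.37470253, -28.78971   ,   2.76200756]), np.float64(0.03220454638878612))
deck_top ['side'] (array([563.61816297, -30.61132153,   2.75504709]), np.float64(0.04659978720170238))
```

```bash
cat > ov.py <<'E'
from h import *
def overlay(img,c,items,crop,fn,sc):
    x0,y0,x1,y1=crop; a=cv2.resize(img[y0:y1,x0:x1],None,fx=sc,fy=sc,interpolation=cv2.INTER_CUBIC)
    a=cv2.convertScaleAbs(a,alpha=1.6)
    for n,p,z in items:
        for P in MODEL[n]:
            h=cv2.convexHull(proj(tr(P,p,z),c).astype(np.float32))[:,0]
            u=((h+.5-[x0,y0])*sc-.5)
            cv2.polylines(a,[np.round(u).astype(np.int32)],True,(0,255,0),1)
    cv2.imwrite(fn,a)
E
python3 - <<'E'
import pickle
from ov import *
cams,out=pickle.load(open("m0.pkl","rb"))
it=[("riser_mid",[575.2,-279.15,2.976],0),("rest_mid",[472.6,293.5,-2.678],0),("deck_top",[561.35,-29.5,2.758],0)]
overlay(cams["top"]["img"],cams["top"],it,(145,185,415,300),"pics/ovt.png",2.9)
overlay(cams["side"]["img"],cams["side"],it,(200,135,380,305),"pics/ovs.png",3.5)
E
```

```text
(no output)
```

View pics/ovt.png

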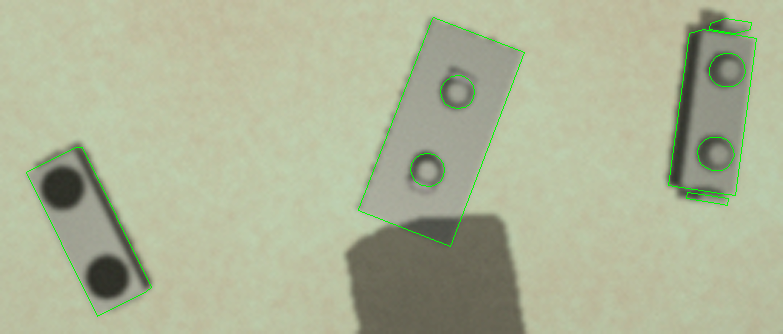

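View pics/ovs.png

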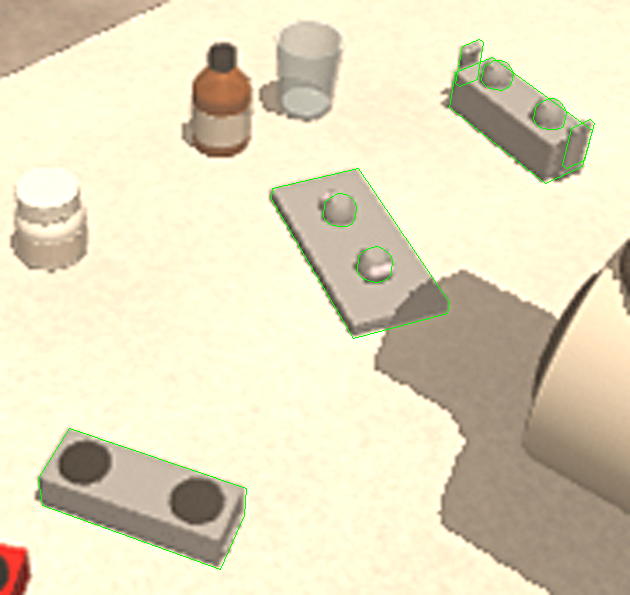

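```bash
cat > r.py <<'E'
from plant import bot
import numpy as np
from scipy.spatial.transform import Rotation as R
def quat(yawpart,flip=0):
    # part x axis yaw; jaws along part y
    a=yawpart+np.pi/2+(np.pi if flip else 0)
    x=np.array([np.cos(a),np.sin(a),0]); y=np.array([0,0,-1.]); z=np.cross(x,y)
    q=R.from_matrix(np.c_[x,y,z]).as_quat(); return [float(q[3]),float(q[0]),float(q[1]),float(q[2])]
E
python3 - <<'E'
from r import *
print(R.from_quat(np.roll(bot.read_tool_rot(),-1)).as_matrix().round(2))
for n,p,z in (("riser",[575.2,-279.15,-.166],34),("deck",[561.35,-29.5,-.383],60),("rest",[472.6,293.5,.464],28),("deck2",[561.35,-29.5,-.383],110)):
  for f in(0,1):
    for zz in (z,200):
        q=bot.ik([p[0],p[1],zz],quat(p[2],f)); print(n,f,zz,None if q is None else np.round(q,2))
E
```

```text
[[ 0.3  -0.    0.95]
 [-0.95  0.    0.3 ]
 [-0.   -1.    0.  ]]
riser 0 34 [-0.57  0.41  1.51 -0.    1.22 -1.98]
riser 0 200 [-0.57  0.3   1.32 -0.    1.53 -1.98]
riser 1 34 [-0.57  0.41  1.51 -0.    1.22  1.16]
riser 1 200 [-0.57  0.3   1.32 -0.    1.53  1.16]
deck 0 60 [-0.19  0.24  1.69 -0.    1.22 -1.38]
deck 0 200 [-0.19  0.14  1.51 -0.    1.49 -1.38]
deck 1 60 [-0.19  0.24  1.69 -0.    1.22  1.76]
deck 1 200 [-0.19  0.14  1.51 -0.    1.49  1.76]
rest 0 28 [ 0.42  0.26  1.73 -0.    1.15 -1.62]
rest 0 200 [ 0.42  0.12  1.53 -0.    1.49 -1.62]
rest 1 28 [ 0.42  0.26  1.73 -0.    1.15  1.52]
rest 1 200 [ 0.42  0.12  1.53 -0.    1.49  1.52]
deck2 0 110 [-0.19  0.19  1.63 -0.    1.31 -1.38]
deck2 0 200 [-0.19  0.14  1.51 -0.    1.49 -1.38]
deck2 1 110 [-0.19  0.19  1.63 -0.    1.31  1.76]
deck2 1 200 [-0.19  0.14  1.51 -0.    1.49  1.76]
```

The overlays fit within about 1 px in both views: deck, riser with its studs and tabs, and the grey rest. Now I'll grasp the riser.

```bash
python3 - <<'E'
from r import *
import cv2
p=[575.2,-279.1,-.165]; q=quat(p[2],1)
bot.goto([p[0],p[1],150],q); bot.move_l([p[0],p[1],34],feed=120)
print(bot.read_force())
bot.move_gripper(0.0,40); print("gap",bot.read_finger_gap(),bot.read_force())
bot.move_l([p[0],p[1],150],feed=120)
d=[561.0,-29.3,-.383]
bot.goto([d[0],d[1],150],quat(d[2],1))
print("gap",bot.read_finger_gap(),bot.read_force(),bot.read_time_s(),bot.read_position())
for c in("top","side"):
    r=bot.read_camera(c); cv2.imwrite(f"pics/{c}1.png",r["img"][130:290,200:420].repeat(3,0).repeat(3,1))
E
```

```text
[-0.81105728 -0.40600708 -0.00729634]
gap 0.5674302877645329 [-2.03171942  0.95906178  6.35420169]
gap 0.5666971971954183 [-0.75602664 -0.084564   -2.31221643] 6.5333 [561.23156341 -30.13667818 149.87799576]
```

View pics/side1.png

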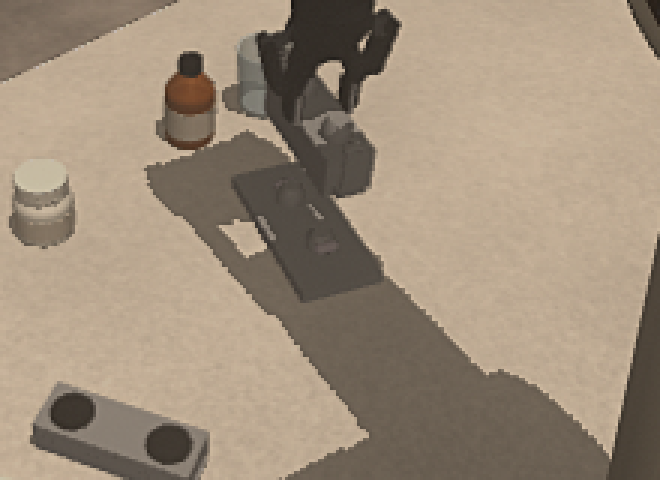

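View pics/top1.png

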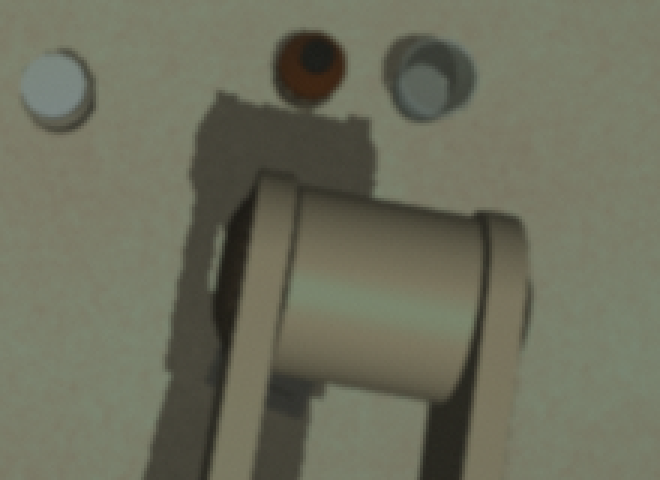

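The riser is held over the deck, at side pixel (310,175). I'll check its predicted pose against the side view and see whether the arm has settled.

```bash
python3 - <<'E'
from r import *
from ov import *
bot.dwell(0.2); P=bot.read_position(); print(P, bot.read_force(), bot.read_torque())
m=R.from_quat(np.roll(bot.read_tool_rot(),-1)).as_matrix(); print("yaw",np.arctan2(m[1,0],m[0,0])+np.pi/2, m[:,1])
c=bot.read_camera("side")
overlay(c["img"],c,[("riser_mid",[P[0],P[1],-.383],P[2]-34),("deck_top",[561.35,-29.5,2.758],0)],(260,125,350,240),"pics/ov2.png",5.2)
L=bot.masks_of("riser_mid","side"); print([(d["conf"],d["box"]) for d in L])
E
```

```text
[561.0940386  -30.05849931 149.85333736] [ 0.22874836  0.21109507 -1.83716291] [-0.00281722 -0.0174495   0.05873222]
yaw -0.3839531350360259 [-2.45852941e-04  1.60089960e-05 -9.99999970e-01]
[(0.61, [286.7, 147.0, 325.8, 198.7]), (0.3, [276.4, 183.7, 325.8, 232.4])]
```

View pics/ov2.png

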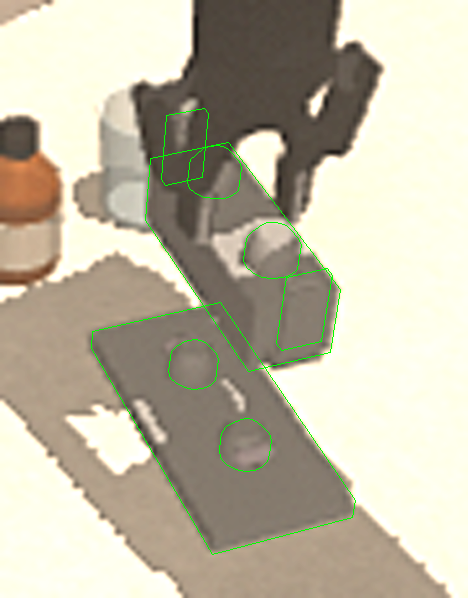

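```bash
python3 - <<'E'
from r import *
d=[561.3,-28.9]
bot.move_l([*d,72],feed=100); f0=bot.read_force(); print(f0)
for z in (68,66,64,62,61,60,59):
    bot.move_l([*d,z],feed=20); f=bot.read_force()-f0; print(z,bot.read_position().round(2),f.round(2),bot.read_torque().round(3))
    if f[2]>3.5 or np.linalg.norm(f[:2])>5: break
print(bot.read_time_s())
E
```

```text
[ 0.8135569  -1.11625488 -2.42012767]
68 [561.3  -28.93  68.04] [-0.23  1.69 -0.54] [ 0.029  0.003 -0.031]
66 [561.23 -28.89  65.86] [-0.58  1.64  0.23] [0.03  0.037 0.01 ]
64 [561.21 -28.88  63.83] [-0.77  0.73  0.03] [-0.094  0.01  -0.023]
62 [561.3  -28.85  61.98] [-1.22  1.69  1.35] [ 0.02  -0.087 -0.021]
61 [561.73 -29.03  61.58] [-0.1   0.46  8.12] [-0.036  0.119 -0.001]
9.2167
```

```bash
python3 - <<'E'
from r import *
from ov import *
bot.move_l([561.3,-28.9,61.5],feed=20)
bot.move_gripper(1.0); P=bot.read_position()
bot.move_l([P[0],P[1],190],feed=200)
bot.set_joints(np.array(bot.read_q())+[-0.45,0,0,0,0,0])
import pickle
D={c:bot.read_camera(c) for c in("top","side")}
M={c:bot.masks_of("riser_mid",c) for c in D}
pickle.dump((D,M),open("m1.pkl","wb"))
for c in M: print(c,[(d["conf"],d["box"]) for d in M[c]])
print(bot.read_time_s())
for z in(26,14):
    obs={c:(M[c][0]["region"].astype(float),D[c]) for c in M if M[c]}
    print(z,fit("riser_mid",list(obs.values()),[561,-29,-.383],z),[fit("riser_mid",[o],[561,-29,-.383],z) for o in obs.values()])
it=[("riser_mid",[561.3,-29,-.383],26)]
overlay(D["top"]["img"],D["top"],it+[("deck_top",[561.35,-29.5,2.758],0)],(255,180,345,280),"pics/ov3t.png",5.5)
overlay(D["side"]["img"],D["side"],it,(265,145,340,240),"pics/ov3s.png",6)
E
```

```text
top [(0.95, [279.0, 199.8, 317.3, 260.7])]
side [(0.97, [285.6, 169.1, 320.9, 220.5])]
11.9
26 (array([ 5.61945367e+02, -3.08035943e+01, -3.85086913e-01]), np.float64(0.12610006464359969)) [(array([ 5.60640850e+02, -3.02547888e+01, -3.85406465e-01]), np.float64(0.06678255966923512)), (array([ 5.62993262e+02, -3.10676656e+01, -3.77315795e-01]), np.float64(0.05125750514338498))]
14 (array([ 5.63328076e+02, -3.31955825e+01, -3.92266338e-01]), np.float64(0.2691420644716281)) [(array([ 5.60781693e+02, -3.14676809e+01, -3.85336356e-01]), np.float64(0.05702562175029756)), (array([ 5.71555588e+02, -4.15431879e+01, -3.70335708e-01]), np.float64(0.0480413150270815))]
```

View pics/ov3t.png

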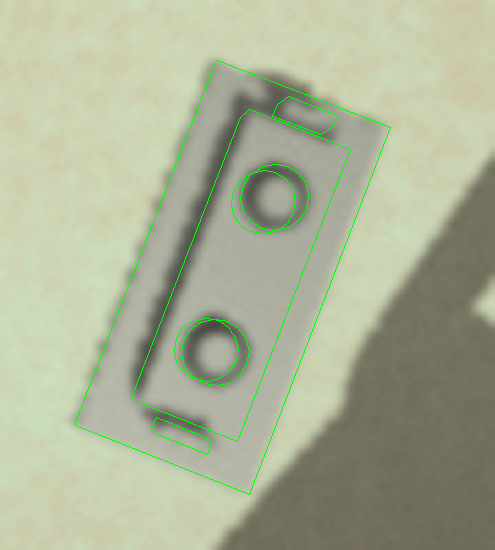

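View pics/ov3s.png

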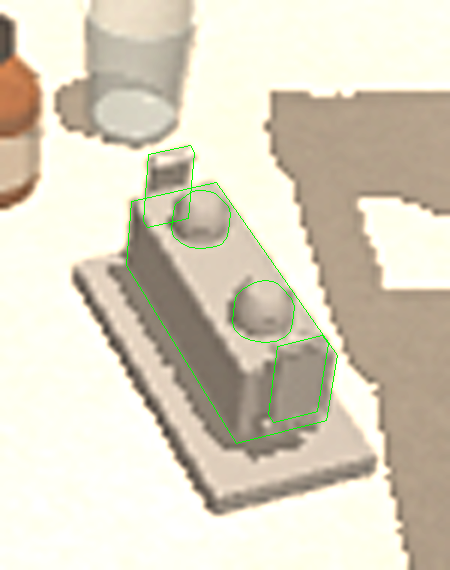

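The riser sits loosely and level on the catches; the z=26 fit agrees in both cameras. Now I'll press it with the gripper shut.

```bash
cat > press.py <<'E'
from r import *
def press(x,y,ztop,zend,fmax=32,yaw=-.383):
    f0=bot.read_force()
    z=ztop
    while z>=zend:
        bot.move_l([x,y,z],feed=25); f=bot.read_force()-f0; P=bot.read_position()
        print(round(z,1),P.round(1),f.round(1),bot.read_torque().round(2))
        if f[2]>fmax or np.linalg.norm(f[:2])>25: break
        z-=1.0
E
python3 - <<'E'
from press import *
bot.move_gripper(0.0,40)
bot.goto([561.7,-30,160],quat(-.383,1)); bot.move_l([561.7,-30,102],feed=120)
print(bot.read_time_s(),bot.read_finger_gap())
press(561.7,-30,98,81)
print(bot.read_time_s())
E
```

```text
14.2917 -0.0007525084788673803
98 [561.8 -30.   98.2] [-1.3 -0.  -1.3] [ 0.02  0.05 -0.05]
97.0 [561.7 -30.   97. ] [-2.5 -0.6 -1.5] [-0.02  0.05 -0.05]
96.0 [561.7 -30.   95.9] [-0.5 -0.7 -1.1] [-0.04 -0.08  0.01]
95.0 [561.7 -30.   94.9] [-1.1  0.  -1.1] [-0.01  0.03 -0.02]
94.0 [561.7 -30.   93.9] [-0.7 -0.5 -2.2] [-0.02 -0.01 -0.02]
93.0 [561.7 -30.   92.9] [-0.4 -0.4 -1.3] [-0.    0.02  0.01]
92.0 [561.7 -30.   91.9] [-1.2 -0.2 -1.5] [ 0.06  0.02 -0.  ]
91.0 [561.7 -30.   90.9] [-2.  -1.1 -2. ] [ 0.03 -0.03 -0.05]
90.0 [561.7 -30.   89.9] [-1.  -1.  -1.4] [ 0.03 -0.03 -0.02]
89.0 [561.7 -30.   88.9] [-1.7 -0.7 -1.4] [-0.03 -0.03  0.02]
88.0 [561.6 -30.   87.9] [-0.9 -0.8 -0.5] [ 0.02 -0.    0.04]
87.0 [561.6 -30.   86.9] [-1.4 -0.7 -1.8] [-0.06  0.    0.02]
86.0 [561.7 -30.   85.9] [-0.7 -0.6 -1.3] [ 0.    0.04 -0.  ]
85.0 [561.7 -30.   84.9] [-0.6 -1.5 -1. ] [-0.06 -0.03 -0.01]
84.0 [561.7 -30.   83.9] [-1.2 -1.4 -1.5] [-0.03  0.02  0.01]
83.0 [561.7 -30.   83. ] [-1.3 -0.7 -1.2] [-0.01  0.06 -0.  ]
82.0 [561.6 -30.   81.9] [-1.3 -0.6 -1.7] [ 0.   -0.07  0.  ]
81.0 [561.7 -30.   80.9] [-2.2 -0.4 -2.1] [-0.01  0.05  0.02]
18.85
```

```bash
python3 - <<'E'
from r import *
import cv2
r=bot.read_camera("side"); print(bot.tips_ahead, bot.read_finger_gap())
cv2.imwrite("pics/side4.png",cv2.resize(r["img"][100:240,240:360],None,fx=4.2,fy=4.2,interpolation=cv2.INTER_CUBIC))
E
```

```text
25.0 -0.00061099340602798
```

View pics/side4.png

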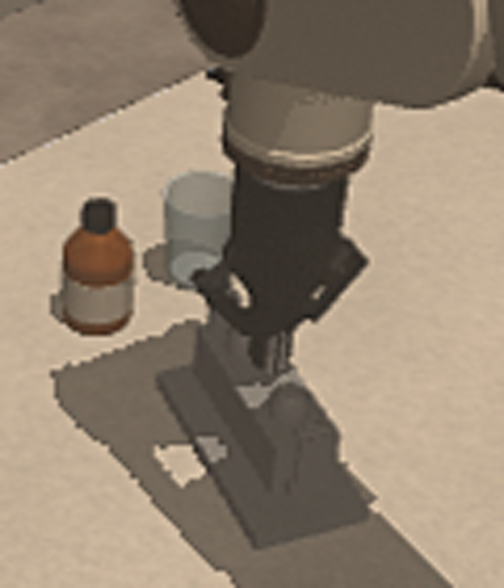

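There's no contact yet, and the riser still shows raised with the tips just above it. So the tips reach less far than I assumed. I'll carry on down in force-checked steps.

```bash
python3 - <<'E'
from press import *
press(561.7,-30,80,67)
print(bot.read_time_s())
E
```

```text
80 [561.7 -30.   79.9] [ 0.1 -1.   0.6] [-0.01 -0.02 -0.03]
79.0 [561.7 -30.   78.9] [ 0.5 -0.   0.4] [-0.    0.01 -0.02]
78.0 [561.7 -30.   77.9] [-0.7 -0.4  0.1] [0.06 0.   0.02]
77.0 [561.7 -30.   76.9] [-0.2 -0.6  0.2] [0.01 0.02 0.03]
76.0 [561.7 -30.   75.9] [-1.  -1.4 -0.5] [ 0.02  0.03 -0.01]
75.0 [561.7 -30.   74.9] [ 0.3 -0.6  0.6] [-0.01 -0.02  0.04]
74.0 [561.7 -30.   73.9] [-0.5 -1.1 -0.5] [ 0.02  0.02 -0.03]
73.0 [561.7 -30.   72.9] [-0.4 -1.6 -0.2] [-0.03  0.02 -0.01]
72.0 [561.6 -30.   71.9] [ 0.6 -0.8 -0.1] [-0.02 -0.01 -0.03]
71.0 [561.7 -30.   70.9] [ 0.4 -0.5  1.3] [0.03 0.02 0.01]
70.0 [561.7 -30.   70. ] [ 1.3 -0.7  0.2] [-0.01 -0.09  0.02]
69.0 [562.1 -30.1  69.5] [ 0.9 -1.4  5.9] [-0.01 -0.04 -0.01]
68.0 [562.5 -30.2  68.9] [ 1.4 -1.6  9.4] [-0.11 -0.31 -0.04]
67.0 [562.8 -30.3  68. ] [ 3.1 -2.9  8.5] [-0.28 -0.59  0.  ]
22.4
```

```bash
python3 - <<'E'
from r import *
from ov import *
c=bot.read_camera("side"); P=bot.read_position(); print(P)
overlay(c["img"],c,[("riser_mid",[562,-30.5,-.383],26)],(255,120,345,235),"pics/side5.png",5.2)
cv2.imwrite("pics/side5r.png",cv2.resize(c["img"][120:235,255:345],None,fx=5.2,fy=5.2,interpolation=cv2.INTER_CUBIC))
a=cv2.imread("pics/side5r.png"); cv2.imwrite("pics/side5r.png",cv2.convertScaleAbs(a,alpha=1.9))
for dz in(0,-10,-25): print(dz,(proj(np.array([[P[0],P[1],P[2]+dz]]),c)-[255,120])*5.2)
E
```

```text
[562.73865014 -30.295318    68.00136658]
0 [[248.35371635 367.71519283]]
-10 [[246.86129289 380.28967173]]
-25 [[244.65600711 398.87237028]]
```

View pics/side5.png

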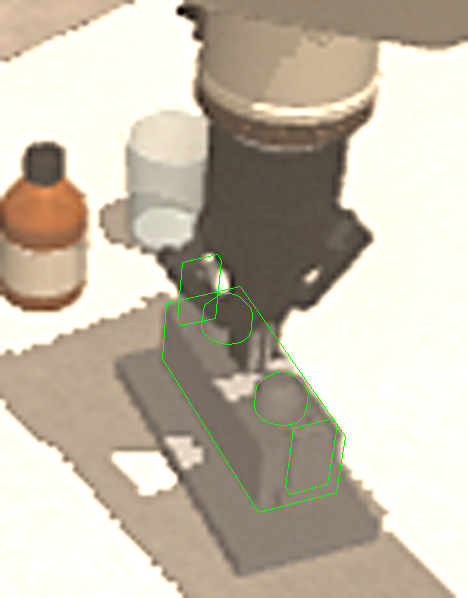

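View pics/side5r.png

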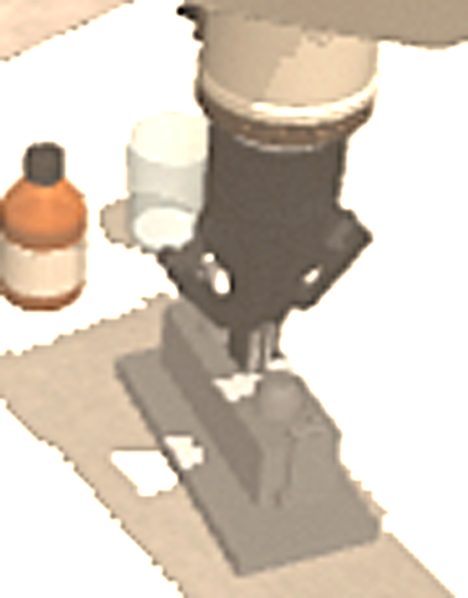

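```bash
python3 - <<'E'
from press import *
bot.dwell(0.1)
f0=np.array([0,0,-.5])
for z in np.arange(66.,54,-1):
    bot.move_l([561.7,-30,z],feed=25); f=bot.read_force(); P=bot.read_position()
    print(z,P.round(1),f.round(1),bot.read_torque().round(2))
    if f[2]>30 or np.hypot(f[0],f[1])>20: break
print(bot.read_time_s())
E
```

```text
66.0 [562.8 -30.3  66.9] [ 4.2 -1.8  6.2] [-0.34 -0.65 -0.01]
65.0 [562.7 -30.4  65.8] [ 4.2 -1.3  5.3] [-0.35 -0.8   0.01]
64.0 [562.4 -30.3  64.7] [ 3.8 -1.9  6.5] [-0.29 -0.49 -0.02]
63.0 [562.  -30.1  63.6] [-0.2 -0.3  9.8] [ 0.06  0.26 -0.02]
62.0 [561.4 -29.8  62.3] [-5.2  2.4  9.1] [0.32 0.89 0.02]
61.0 [561.4 -29.9  60.9] [-2.2  1.1  2.7] [0.21 0.39 0.02]
60.0 [561.7 -30.   59.8] [ 0.5 -0.3  1. ] [0.01 0.   0.04]
59.0 [561.7 -30.   58.9] [ 0.4 -0.3  0.4] [0.02 0.01 0.02]
58.0 [561.7 -30.   57.9] [-0.5  0.9  0.3] [-0.   -0.04 -0.03]
57.0 [561.7 -30.   57. ] [ 0.   0.2 -0. ] [ 0.02  0.   -0.05]
56.0 [561.8 -30.   56.9] [-6.3  1.1 14.3] [0.14 1.12 0.05]
55.0 [561.8 -30.   56.8] [-12.3   1.7  27.6] [0.28 2.2  0.02]
25.55
```

It dropped one end at a time, then came to a hard stop 12.7 mm below first contact. I'll back off and check the riser, and also find where the fingertips really are relative to the TCP.

```bash
python3 - <<'E'
from r import *
from ov import *
bot.move_l([561.7,-30,170],feed=250)
bot.set_joints(np.array(bot.read_q())+[0.5,0,0,0,0,0])
bot.dwell(0.1)
D={c:bot.read_camera(c) for c in("top","side")}
P=bot.read_position()
for c in D:
  M=bot.masks_of("riser_mid",c); 
  if M:
    print(c,M[0]["conf"],[fit("riser_mid",[(M[0]["region"].astype(float),D[c])],[562,-30.5,-.383],z) for z in(14,26)])
print(bot.read_time_s(),P)
c=D["side"]; u=[proj(np.array([[P[0],P[1],P[2]+dz]]),c)[0] for dz in(0,-25)]; print(u)
x0,y0=int(u[0][0])-45,int(u[0][1])-70
a=cv2.convertScaleAbs(cv2.resize(c["img"][max(y0,0):y0+110,x0:x0+90],None,fx=5,fy=5,interpolation=cv2.INTER_CUBIC),alpha=1.6)
for v,col in zip(u,((0,0,255),(255,0,0))): cv2.circle(a,tuple(int(k) for k in (v-[x0,max(y0,0)]+.5)*5),3,col,-1)
cv2.imwrite("pics/tip.png",a)
it=[("riser_mid",[562,-30.5,-.383],14)]
overlay(c["img"],c,it,(265,135,345,240),"pics/ov6s.png",5)
E
```

```text
top 0.56 [(array([ 5.58634635e+02, -2.85943910e+01, -3.79619041e-01]), np.float64(0.08139585469687083)), (array([ 5.58646229e+02, -2.75334357e+01, -3.82843270e-01]), np.float64(0.08945651160622728))]
side 0.89 [(array([ 5.61032072e+02, -3.01976766e+01, -3.77128623e-01]), np.float64(0.055932888619365274)), (array([ 5.52586695e+02, -1.97796747e+01, -3.81599892e-01]), np.float64(0.05714574489589651))]
27.5333 [507.73627445 241.89321037 169.71872471]
[array([245.97221509, 218.62404862]), array([246.13470332, 225.66545025])]
```

View pics/tip.png

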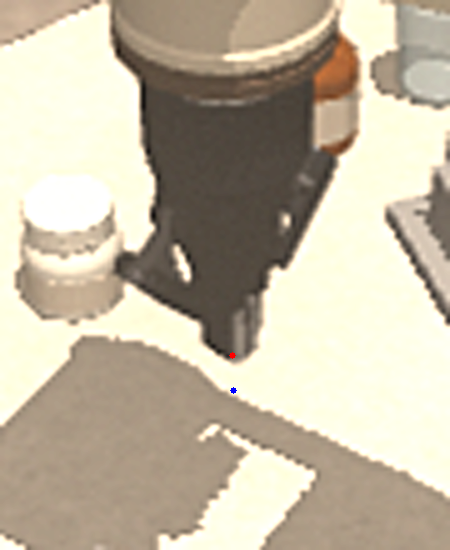

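View pics/ov6s.png

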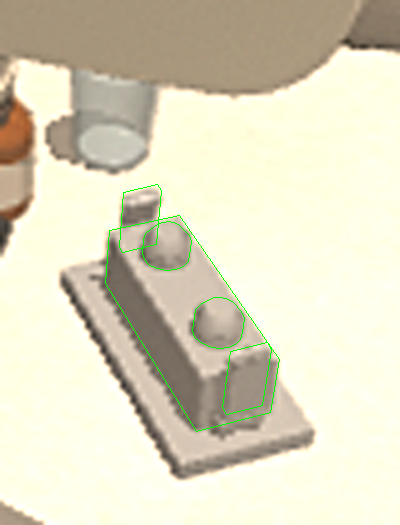

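With the gripper shut, the tips sit at the TCP height (red dot at (232,355)), not 25 mm ahead of it. Both contacts say the same: 71 at TCP 69.7 and 59 at TCP 57. The riser is home, since the z=14 fit is the consistent one. I'll go lower for the rest grasp, checking force and taking a picture before I close.

```bash
python3 - <<'E'
from r import *
from ov import *
p=[472.5,293.5,.464]; q=quat(p[2],1)
bot.move_gripper(1.0)
bot.goto([p[0],p[1],110],q); bot.move_l([p[0],p[1],36],feed=120); f0=bot.read_force()
for z in (30,24,18,14):
    bot.move_l([p[0],p[1],z],feed=60); f=bot.read_force()-f0; print(z,f.round(1))
    if np.linalg.norm(f)>5: break
P=bot.read_position(); print(P,bot.read_time_s())
c=bot.read_camera("side")
overlay(c["img"],c,[("rest_mid",p,0)],(195,210,290,310),"pics/g7.png",5.5)
E
```

```text
30 [ 1.4 -0.2  0.3]
24 [-0.   0.8  0.8]
18 [0.2 0.3 0.4]
14 [0.7 0.1 0.8]
[472.38868836 293.4647141   13.76940685] 30.5167
```

View pics/g7.png

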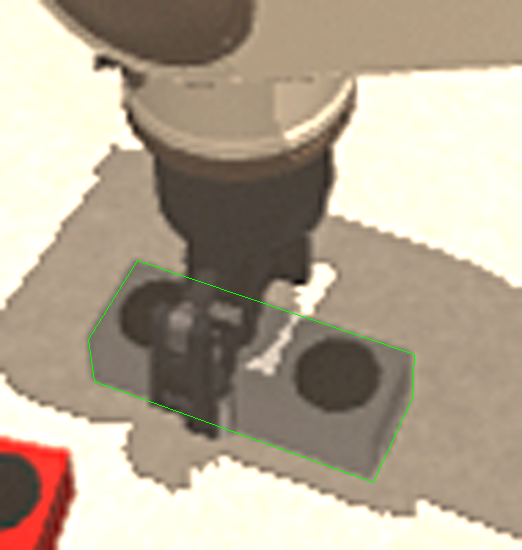

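```bash
python3 - <<'E'
from r import *
from ov import *
c=bot.read_camera("side")
n=np.array([-.4475,.8943]); t=np.array([.8943,.4475])
for o in(43,57):
  for z in(0,10,20,30):
    print(o,z,((proj(np.array([[*(np.array([472.4,293.5])+n*o),z]]),c)[0]-[195,210]+.5)*5.5).round())
E
```

```text
43 0 [215. 462.]
43 10 [214. 450.]
43 20 [213. 438.]
43 30 [212. 425.]
57 0 [202. 487.]
57 10 [201. 475.]
57 20 [200. 463.]
57 30 [199. 450.]
```

The open tips stand about 25 to 30 mm above the table at TCP 14, so there's room to go 10 mm lower.

```bash
python3 - <<'E'
from r import *
from ov import *
f0=bot.read_force()
for z in (9,4):
    bot.move_l([472.5,293.5,z],feed=60); print(z,(bot.read_force()-f0).round(1))
bot.move_gripper(0.0,40); print("gap",bot.read_finger_gap(),(bot.read_force()-f0).round(1),bot.read_position())
bot.move_l([472.5,293.5,150],feed=150)
bot.goto([561.5,-30,200],quat(-.383,1)); bot.dwell(0.1)
print(bot.read_finger_gap(),bot.read_position(),bot.read_time_s())
P=bot.read_position()
c=bot.read_camera("side")
overlay(c["img"],c,[("rest_mid",[P[0],P[1],-.383],P[2]-4),("riser_mid",[561.5,-30.3,-.38],14)],(250,95,350,235),"pics/g8.png",4.2)
E
```

```text
9 [-0.  -0.1 -0.3]
4 [-0.9  0.4 -0.1]
gap 0.5798084729317657 [-1.1  0.   4.7] [472.65693537 293.54350091   4.28981136]
0.5763270252688675 [561.43811615 -28.77265328 199.76659383] 34.05
```

View pics/g8.png

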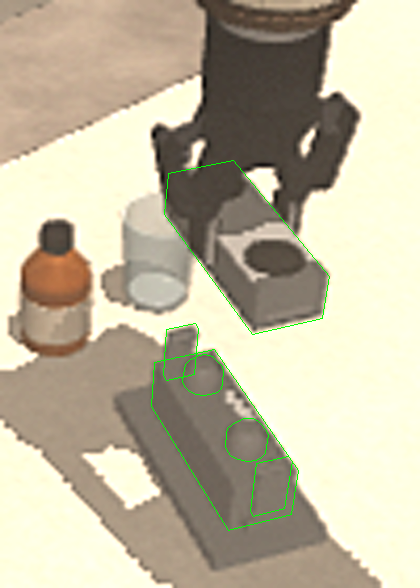

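```bash
python3 - <<'E'
from r import *
d=[561.2,-29.6]
bot.move_l([*d,92],feed=120); bot.dwell(.1); f0=bot.read_force(); print(f0.round(1),bot.read_position().round(1))
for z in (88,85,83,81,79,78,77,76,75,74,73):
    bot.move_l([*d,z],feed=25); f=bot.read_force()-f0; print(z,bot.read_position().round(2),f.round(1),bot.read_torque().round(3))
    if f[2]>3 or np.linalg.norm(f[:2])>5: break
print(bot.read_time_s())
E
```

```text
[ 0.7  1.  -1.4] [561.6 -29.7  92.8]
88 [561.12 -29.58  87.88] [-0.7 -1.3  0. ] [ 0.018 -0.016  0.062]
85 [561.11 -29.58  84.81] [-0.8 -1.1 -1.4] [-0.04   0.003 -0.026]
83 [561.12 -29.57  82.84] [-0.4 -1.1 -0.8] [-0.005  0.007 -0.028]
81 [561.14 -29.55  81.03] [-1.9  0.2  2.3] [0.095 0.11  0.026]
79 [560.94 -29.53  78.68] [-3.1 -0.2 -0.7] [ 0.133  0.224 -0.025]
78 [561.15 -29.61  77.83] [-1.2 -0.  -1.1] [ 0.134  0.235 -0.024]
77 [561.24 -29.61  76.91] [-1.4 -0.3 -1.8] [ 0.101  0.098 -0.032]
76 [561.3  -29.63  76.25] [-3.8 -0.1  3.6] [ 0.035  0.257 -0.017]
37.325
```

Contact is at TCP 76, where the tabs' noses should hold it. Now I'll release and look.

```bash
python3 - <<'E'
from r import *
from ov import *
bot.move_gripper(1.0); P=bot.read_position()
bot.move_l([P[0],P[1],200],feed=250)
bot.set_joints(np.array(bot.read_q())+[0.5,0,0,0,0,0])
D={c:bot.read_camera(c) for c in("top","side")}
for c in D:
    for d in bot.masks_of("rest_mid",c)[:3]:
        print(c,d["conf"],d["box"])
        x0,y0,x1,y1=d["box"]
        if (c=="side" and y1<240) or (c=="top" and x0>250):
            print([fit("rest_mid",[(d["region"].astype(float),D[c])],[561,-30,-.383],z) for z in(71,59)])
print(bot.read_time_s())
overlay(D["top"]["img"],D["top"],[("rest_mid",[561.2,-29.6,-.383],71)],(255,180,345,280),"pics/o9t.png",5)
overlay(D["side"]["img"],D["side"],[("rest_mid",[561.2,-29.6,-.383],71)],(260,125,345,240),"pics/o9s.png",5)
E
```

```text
top 0.91 [279.8, 200.8, 319.7, 263.2]
[(array([ 5.59833764e+02, -2.97656473e+01, -3.77878155e-01]), np.float64(0.04571788026634755)), (array([ 5.59988436e+02, -3.10194984e+01, -3.75994076e-01]), np.float64(0.052259965018871396))]
side 0.62 [286.1, 169.2, 325.7, 208.0]
[(array([ 5.65781313e+02, -3.36275228e+01, -3.78864584e-01]), np.float64(0.0785625774473358)), (array([ 5.73995256e+02, -4.41202280e+01, -3.70629409e-01]), np.float64(0.06856184853123405))]
side 0.56 [164.5, 288.9, 207.8, 353.9]
39.7
```

View pics/o9t.png

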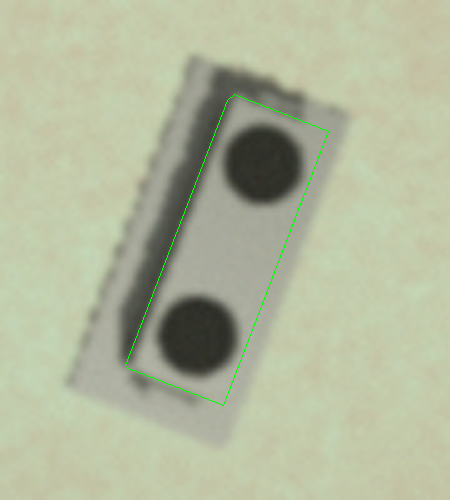

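View pics/o9s.png

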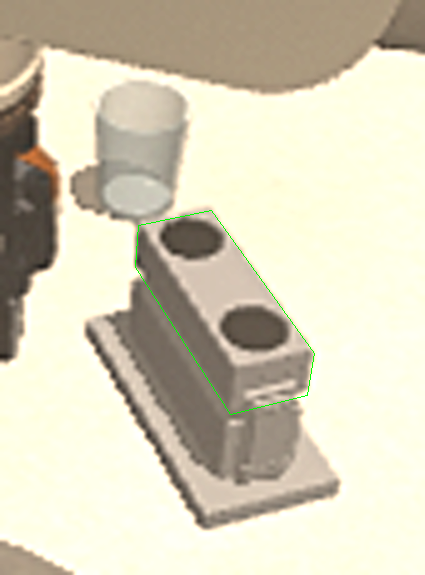

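The rest sits level at the expected raised height. Next I'll press on its middle. I expect contact at about TCP 103.5 and home at about 91.

```bash
python3 - <<'E'
from press import *
bot.move_gripper(0.0,40)
bot.goto([561.2,-29.9,160],quat(-.383,1)); bot.move_l([561.2,-29.9,107],feed=120); bot.dwell(.1)
press(561.2,-29.9,105,87,fmax=28)
print(bot.read_time_s())
E
```

```text
105 [561.2 -29.9 105.2] [ 0.6  0.9 -0.8] [-0.04 -0.03 -0.  ]
104.0 [561.2 -29.9 104. ] [-0.7  0.2 -0.7] [ 0.03  0.   -0.  ]
103.0 [561.5 -30.  103.4] [-0.9  0.8  3.8] [-0.06  0.04 -0.01]
102.0 [561.7 -30.  102.8] [-0.5  0.7  8.5] [-0.    0.04  0.07]
101.0 [561.7 -30.  101.8] [-0.3  0.9  6.5] [ 0.08  0.06 -0.03]
100.0 [561.2 -29.9 100. ] [-0.3  1.2  0.2] [-0.03 -0.    0.07]
99.0 [561.1 -29.9  98.8] [-0.5  0.7  0.2] [ 0.03 -0.01 -0.01]
98.0 [561.2 -29.9  97.9] [ 0.4 -0.1 -0.9] [ 0.    0.02 -0.03]
97.0 [561.3 -29.9  97.5] [-3.2  1.8  7.5] [ 0.04  0.37 -0.01]
96.0 [561.6 -29.9  96.9] [-2.5  2.1 10.6] [0.04 0.33 0.02]
95.0 [561.8 -30.   95.9] [-1.1  0.9 10.2] [0.09 0.04 0.04]
94.0 [561.8 -30.   94.8] [0.7 1.  7.2] [-0.09 -0.28  0.03]
93.0 [561.1 -29.9  92.9] [-1.  -0.3 -0.2] [-0.05 -0.03  0.04]
92.0 [561.1 -29.9  91.8] [-0.3  1.  -0.4] [ 0.    0.03 -0.01]
91.0 [561.2 -29.9  91. ] [0.  1.6 0.2] [-0.02 -0.07  0.04]
90.0 [561.3 -29.9  90.9] [-5.9  2.1 13.4] [0.15 1.02 0.01]
89.0 [561.3 -29.9  90.8] [-11.3   2.2  25.6] [0.29 2.04 0.02]
88.0 [561.4 -29.9  90.7] [-18.    3.5  38.8] [ 0.47  3.07 -0.01]
46.7417
```

Both tabs snapped (two force peaks, then a hard stop at 91 as expected). I'll retreat and verify.

```bash
python3 - <<'E'
from r import *
from ov import *
bot.move_l([561.2,-29.9,200],feed=250)
bot.set_joints(np.array(bot.read_q())+[0.65,0,0,0,0,0]); bot.dwell(.2)
D={c:bot.read_camera(c) for c in("top","side")}
for c in D:
    for t in("rest_mid","amber","beaker","jar"):
        print(c,t,[(d["conf"],d["box"]) for d in bot.find_in(t,c)])
print(bot.read_time_s(),bot.read_force().round(1))
overlay(D["side"]["img"],D["side"],[("rest_mid",[561.8,-30.3,-.38],59)],(260,125,345,240),"pics/o10s.png",5)
a=cv2.convertScaleAbs(D["top"]["img"][110:320,60:440],alpha=1.6); cv2.imwrite("pics/o10t.png",cv2.resize(a,None,fx=2.1,fy=2.1))
a=cv2.convertScaleAbs(D["side"]["img"][125:240,260:345],alpha=1.6); cv2.imwrite("pics/o10r.png",cv2.resize(a,None,fx=5,fy=5,interpolation=cv2.INTER_CUBIC))
E
```

```text
top rest_mid [(0.95, [280.8, 200.3, 319.4, 261.9])]
top amber [(0.71, [290.5, 137.7, 318.7, 165.1])]
top beaker [(0.93, [332.5, 139.9, 360.8, 174.1])]
top jar [(0.63, [207.5, 150.4, 233.8, 173.4]), (0.5, [269.0, 193.1, 326.0, 269.2])]
side rest_mid [(0.97, [285.4, 170.6, 320.3, 210.0]), (0.84, [162.1, 286.2, 209.2, 356.9])]
side amber [(0.61, [251.7, 164.1, 273.4, 180.7])]
side beaker [(0.62, [279.4, 162.3, 297.8, 168.1])]
side jar [(0.79, [203.2, 182.5, 217.6, 210.8]), (0.72, [253.2, 160.1, 272.5, 180.3])]
49.3917 [ 0.1 -0.2 -0.2]
```

View pics/o10s.png

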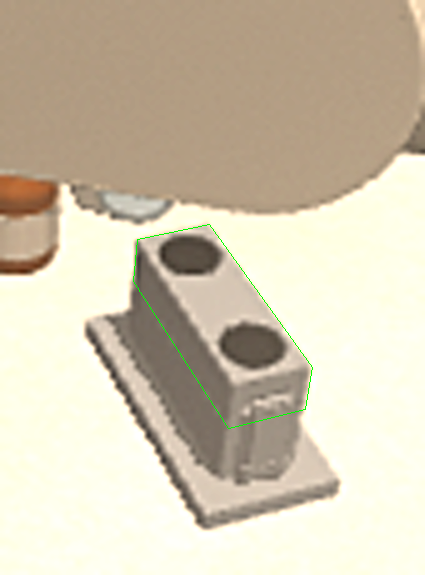

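View pics/o10t.png

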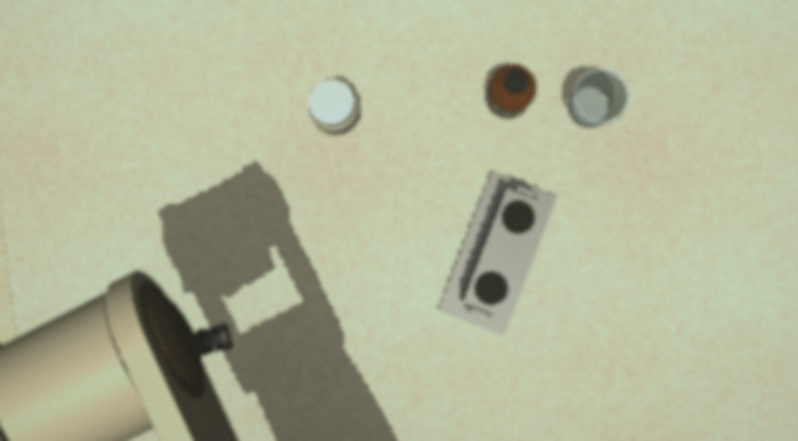

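View pics/o10r.png

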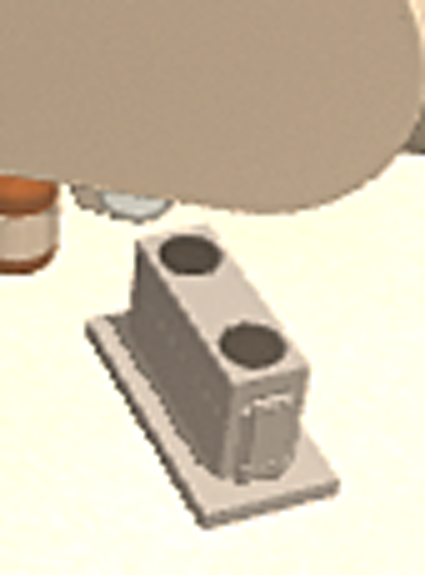

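The rest sits flush on the riser with no seam showing, and the near tab is over its end at side-crop pixel (265,400). The z=59 overlay matches. The jar, amber bottle and beaker are where they started, and the robot is touching nothing.

```bash
python3 -c "
from plant import bot
print(bot.sign_off(),bot.read_time_s())"
```

```text
the job is handed in; nothing more can be done
the job is handed in; nothing more can be done
```

The bottle stand is built on the deck and handed in at about 49 s of the 69 s allowed; no verdict was reported.

- **Riser:** I set it loosely on the deck's studs, let go and checked it was resting on the catches. Then I pressed it down. It went one end after the other and came to a hard stop about 12.7 mm below first contact.
- **Rest:** I used the grey one, set it on the riser between the tabs, let go and checked it was level. Then I pressed it home, with two snaps and a hard stop about 12.7 mm below first contact.

**Last checks:**
- In the side view the rest lies flush on the riser with the near tab over its end, and the overlay at its seated height matches.
- In the top view the jar, amber bottle and beaker are where they started. The red look-alike was not touched.
- The robot was clear of everything, with the force reading near zero. The highest pressing force was about 39 N, at the fingertips.

**What disagreed:**
- **Fingertips:** with the gripper shut, the tips were about level with the TCP, not 25 mm ahead as `bot.tips_ahead` says. The image and both riser contact heights showed this, so I used the measured value.
- **Cameras:** the two cameras' position fits differed by 2 to 3 mm in most checks. For the raised rest they differed by about 7 mm, and there I went by the contact height and the overlays.
- **Far tab:** I could only confirm it from the second force peak and the top view.

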